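# Seat the relay and hold the module in the corner stop

## Robot

A 6-joint arm with a two-finger parallel gripper is mounted at the origin on the work surface. World frame = base frame: x ahead of the robot, y to its left, z up, the work surface at z = 0. Lengths are in m, angles in rad, forces in N, time in s.
With the tool pointing down it reaches from about 0.3 to 0.875 m from the base axis. Payload 6.4 kg.
Tool frame: the origin (TCP) lies between the finger pads; the fingertips stand 14 mm ahead of it and the grasp point (between the pads) lies 5 mm behind it; x points along the fingers, z is the direction in which the jaws open and shut, and the axes are right-handed (so a half turn about x gives the same grasp; the last joint's range is limited). The gripper opens to 88 mm and grips with 3 to 60 N. Pads are 18 mm wide; open, the fingers measure 123 mm over their backs; the gripper's body (75 mm by 187 mm) begins 45 mm behind the grasp point.
Start: joints at [-1.496, 0.181, 1.607, -0, 1.354, -0.206], TCP at [0.159, -0.552, 0.253] pointing down, gripper open.
Joint ranges: [-2.99, 2.99], [-0.89, 2.07], [0.3, 2.58], [-1.14, 4.28], [0, 2.63], [-3.12, 3.12]. Speed limits (rad/s): [2.57, 2.57, 3.01, 3.14, 3.14, 3.14].

## Interface

Orientations are given as a 3x3 rotation matrix whose columns are the frame's x, y, z axes.
In Python, from bench import env gives the robot as it stands.
- The arm moves only by the tool arm_command, never from a script. Its argument "rows" is a list of rows, each an object with "fingers": the opening, from -1 (shut) to 1 (fully open); "dp": the shift along the tool's x, y, z in cm, a list of three; "delta_rot": the turn, a rotation vector about the tool's x, y, z in rad, a list of three. A call has 1 to 12 rows; each row shifts and turns the commanded pose from where the row before left it, along the tool's axes as they then stand; what a row does not reach is not made up. A row lasts 1/12 s, in which the tool goes at most 41.7 mm and 7.16 degrees, less where a joint would pass 70% of its speed; a pose out of reach is approached as far as the arm can. A call is refused whole if a number of a shift passes 4.17 or a number of a turn 0.125, either way. A call with a gripper value outside its range is refused whole. The fingers move at their own pace and stop on an object; the grip force is fixed at half the most. Time passes only in rows, so rows that do not move let the fingers close. It gives the time, the measured TCP pose, the force and the opening at its end, in the units of the state.
- env.sense(): the state, without advancing time (a new reading comes with each control period).
- env.capture(name): name is "scene" or "top" or "wrist"; returns a dict with "image" (384x512x3 uint8, red, green, blue), "vfov" (degrees; the focal length in pixels is half the picture's height over the tangent of half this angle, whatever the lens; pixels are square), "cx", "cy" (the principal point, pixels), "rvec" (rotation vector, rad) and "tvec" (3), from world to camera coordinates, as OpenCV has them; the wrist camera has in their place "tool_from_camera" (4x4, takes a point from camera to tool coordinates, whose origin is the TCP and whose axes are the tool frame's). Camera axes: x right, y down, z forward; pixel columns grow to the right and rows downward; lengths in m; the calibration is good to about 2 mm. A picture is of the moment at which its call begins: read the wrist's pose just before it. There is no depth.
- env.finish_job(): hands the job in, once; it reports no verdict.
Trained networks look in a picture, given as the dict that the camera call returned (one of the last four; its "shot" number tells which), for a name from the list of things; names that differ only in an ending like _2 or _b are one class to them, and where a whole thing is asked for, a point or a joint stands for the part that bears it (a point fixed in the world has none). Each returns a list of dicts, best first, with "p" (0 to 1); they miss things now and then, are a little off and sometimes report something else, mostly with a low value. They report only what shows in the picture. A call takes as long as a camera call. They do not tell look-alikes from the thing itself.
- env.outline_of(picture, target): "pixels" (384x512 bool, what is visible of it) and "extent" ([left, top, right, bottom] in pixels, round what is visible of it).
The state is a dict: "time": time; "joint_positions": joint angles; "qd": joint speeds; "effort": joint torques, N m; "ee_pos": TCP position; "tcp_rot": TCP orientation; "wrist_force": force on the tool from outside, world axes, zero at the start; "ft_torque": the same for the moment, N m; "grip_width": finger opening in m.
Only numpy, scipy, OpenCV 4.12 (cv2) and the standard library are available. Lean on these libraries where they do the work, as an engineer would, in place of code of your own. Each camera call takes 0.05 s, during which the arm holds its last target.

## Task

First press the white plug-in relay all the way down into its socket on the relay module. Then bring the module to the steel corner stop, upright and flat on the bench, its long side along the longer fence, and press it into the corner so that its metal foot touches both fences at once; finish while still pressing it firmly against both, without letting go. Leave the other things on the bench alone.

Things in the scene. Friction and masses are not known exactly. Their poses are not given: they have to be found in the camera images.
- module_center (a point): The relay module, loose, 0.25 to 0.5 kg: a bare aluminium foot 90 x 64 mm and 14 mm thick, on it a centred grey plastic socket block 70 x 40 mm that reaches from 14 to 48 mm above the underside (this is what to grip, across its 40 mm width), and on top of that the white relay. The point lies on the centre line 24 mm above the underside; x is along the 90 mm length, y across the 64 mm width, z up. It is the same when turned half round.
- relay_top (a point): Centre of the top of the white relay case (34 x 30 mm, 22 mm tall) in the middle of the socket block. The top is 70 mm above the module's underside when the relay is seated, up to 8 mm higher before; axes as the module's.
- relay (a joint): How far the relay stands up out of its socket, in m: 0 fully seated, 0.005 to 0.008 at the start. It moves straight down, resists with about 6 N of friction all the way, and stays where it is left.
- corner_stop: Steel corner stop fixed to the bench: two bars 25 mm wide and 12 mm high that meet at a right angle and stand directly on the bench. Origin: the inner corner, at bench level. The long fence's inner face is the plane y = 0, reaching 150 mm along -x; the short fence's inner face is the plane x = 0, reaching 100 mm along -y. The part goes into the quadrant x < 0, y < 0, which opens more or less towards the robot.
- long_fence: The longer bar of the corner stop (same origin and axes as the corner stop); it runs along x with its inner face at y = 0.
- short_fence: The shorter bar of the corner stop (same origin and axes as the corner stop); it runs along y with its inner face at x = 0.
- module: The whole relay module; origin at the centre of the foot's underside, axes as point module_center. Foot on steel or bench has a friction of about 0.5 to 0.75, so part of a sideways push is lost to rubbing: about 7 N onto the long fence and 15 N onto the short one is ample.
- multimeter: Black hand multimeter lying on its back, 150 x 75 x 32 mm, origin under its centre; not to be moved.
- panel_meter: White square pointer meter with a black bezel, 90 mm high and wide, 62 mm deep, standing; origin under its centre; not to be moved.
- screwdriver: Screwdriver lying on the bench along its x axis, about 200 mm long; not to be moved.
Not all that is in view belongs to the job. What is shaped like the module but green or red is not meant. There is more than one size of the corner_stop; the job needs the larger.

How it is judged:
By the outcome, as a careful person would: the job done as asked, in the order asked, and still so for the second after the job is handed in, while the arm keeps its last pose, push and grip.
It also fails if it takes over 64 s, if anything falls off the work surface, if the arm or the gripper's body presses on something with over 40 N, if the wrist force passes 120 N, or if a joint passes its speed limit or range.

## Working session

There is one attempt and no reset: what is moved stays moved. The work goes in short steps, Python scripts to look and compute and a tool call to move; the robot and the scene stay as the last step left them, time stands still between calls to the robot, and variables do not carry over. Pictures are saved under pics/ and viewed, and the job is handed in when it is done.

Besides the shell and the picture viewer there is one more tool, called in YAML: its name, and indented under it one key for each argument. arm_command: Moves the arm, as the interface text tells. Its arguments: {"type":"object","properties":{"rows":{"type":"array","items":{"type":"object","properties":{"fingers":{"type":"number"},"dp":{"type":"array","items":{"type":"number"}},"delta_rot":{"type":"array","items":{"type":"number"}}}}}},"required":["rows"]}

```bash
ls; mkdir -p pics; cat > h.py <<'E'
import numpy as np, cv2
from bench import env
def save(n,img): cv2.imwrite('pics/'+n,cv2.cvtColor(img,cv2.COLOR_RGB2BGR))
def K(c):
    f=c['image'].shape[0]/2/np.tan(np.radians(c['vfov'])/2)
    return np.array([[f,0,c['cx']],[0,f,c['cy']],[0,0,1]])
def pose(c,s=None):
    # world->cam R,t
    if 'rvec' in c:
        return cv2.Rodrigues(np.array(c['rvec'],float))[0],np.array(c['tvec'],float).ravel()
    T=np.eye(4);T[:3,:3]=s['tcp_rot'];T[:3,3]=s['ee_pos']
    M=np.linalg.inv(T@np.array(c['tool_from_camera']))
    return M[:3,:3],M[:3,3]
def ray(c,uv,z,s=None):
    R,t=pose(c,s);uv=np.atleast_2d(uv).astype(float)
    d=(np.linalg.inv(K(c))@np.c_[uv,np.ones(len(uv))].T)
    d=R.T@d;o=-R.T@t
    k=(z-o[2])/d[2]
    return (o[:,None]+d*k).T
def proj(c,P,s=None):
    R,t=pose(c,s);p=K(c)@(R@np.atleast_2d(P).T+t[:,None])
    return (p[:2]/p[2]).T
E
python3 - <<'E'
from h import *
s=env.sense();print(s)
for n in ['scene','top','wrist']:
    c=env.capture(n);save(n+'0.png',c['image']);print(n,{k:v for k,v in c.items() if k!='image'})
    for t in ['module','corner_stop','relay_top','long_fence','short_fence','multimeter','panel_meter','screwdriver']:
        try:print(t,[(round(d['p'],2),d['extent'],int(d['pixels'].sum())) for d in env.outline_of(c,t)])
        except Exception as e:print(t,e)
E
```

```text
pics
{'time': 0.0, 'joint_positions': array([-1.49626959e+00,  1.81519959e-01,  1.60798737e+00,  4.62872612e-05,
        1.35381050e+00, -2.06298972e-01]), 'qd': array([ 9.35276328e-04,  3.48131752e-04,  1.09727886e-03, -1.99898334e-05,
       -5.34464262e-04, -5.96247362e-04]), 'effort': array([ 1.03289582e-03, -4.33878207e+01, -3.41845071e+01,  7.01695634e-02,
        3.86599638e-02, -1.46035168e-04]), 'ee_pos': array([ 0.15935292, -0.5519523 ,  0.25183195]), 'tcp_rot': array([[-8.33766462e-05,  9.60829710e-01,  2.77139426e-01],
       [ 1.72375659e-03,  2.77139153e-01, -9.60828246e-01],
       [-9.99998511e-01,  3.97610274e-04, -1.67934347e-03]]), 'wrist_force': array([ 0.06241835, -0.2723403 ,  0.11729361]), 'ft_torque': array([ 0.00815576, -0.042596  ,  0.04477877]), 'grip_width': 0.0877551086316203}
scene {'vfov': 52.703060052224714, 'cx': 261.9796717162927, 'cy': 191.5809490339064, 'rvec': array([ 1.31157047,  2.34941063, -0.85002123]), 'tvec': array([ 0.3338122 , -0.31686265,  1.41636372]), 'shot': 1}
module [(0.95, [354.4, 179.9, 389.0, 210.1], 759), (0.9, [380.9, 237.7, 414
[... 1690 characters left out ...]
9, 121.6, 128.5, 164.0], 1443)]
screwdriver [(0.95, [320.2, 130.2, 402.9, 146.0], 482), (0.38, [256.1, 183.9, 314.2, 234.9], 646)]
wrist {'vfov': 68.71663260140784, 'cx': 253.24710196180263, 'cy': 195.27742828152157, 'tool_from_camera': array([[ 1.34344360e-04, -2.93052263e-01,  9.56096414e-01,
        -1.31607503e-01],
       [ 6.11904351e-04, -9.56096220e-01, -2.93052290e-01,
         7.54255388e-02],
       [ 9.99999804e-01,  6.24409478e-04,  5.08738202e-05,
         5.24254629e-04],
       [ 0.00000000e+00,  0.00000000e+00,  0.00000000e+00,
         1.00000000e+00]]), 'shot': 3}
module []
corner_stop []
relay_top []
long_fence []
short_fence []
multimeter []
panel_meter []
screwdriver []
```

```bash
python3 - <<'E'
import cv2
for n in ['scene0','top0']:
    i=cv2.imread(f'pics/{n}.png')
    if n=='scene0': c=i[120:330,130:430]
    else: c=i[90:310,60:440]
    cv2.imwrite(f'pics/{n}c.png',cv2.resize(c,None,fx=2.1,fy=2.1,interpolation=cv2.INTER_CUBIC))
E
```

```text
(no output)
```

View pics/scene0c.png

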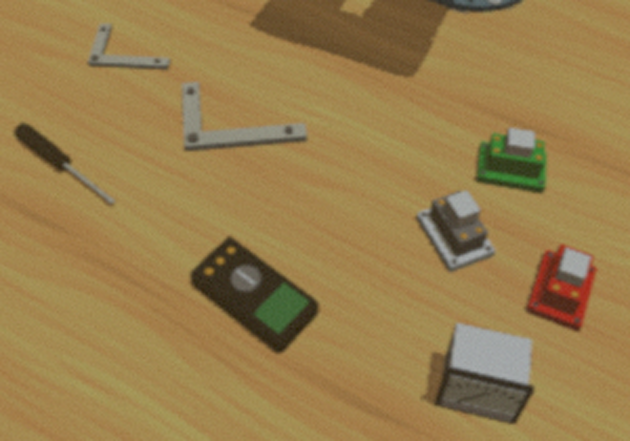

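View pics/top0c.png

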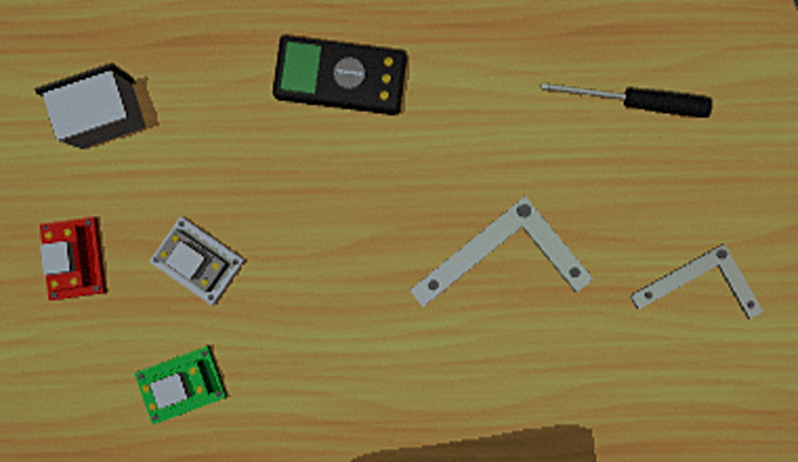

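Candidates in the top picture: red module (95,213), green module (145,272), and the bare aluminium/grey module (153,214), which is the one I want. There are two corner stops, a large one at (300,208) and a small one at (392,225); I need the large one.

```bash
python3 - <<'E'
from h import *
c=env.capture('top')
f=lambda a:np.array(a)/2.1+[60,90]
m=ray(c,f([(180,218),(246,262),(213,303),(150,258)]),0.014);print(m,m.mean(0))
print(np.linalg.norm(np.diff(m,axis=0),axis=1))
e=m[1]-m[0];print('long dir deg',np.degrees(np.arctan2(e[1],e[0])))
k=ray(c,f([(524,198),(412,293),(427,306),(522,226),(576,292),(591,280)]),0.012);print(k)
for a,b in((3,2),(3,4)):
  e=k[b]-k[a];print(np.linalg.norm(e),np.degrees(np.arctan2(e[1],e[0])))
o=ray(c,[(95,213),(145,272),(221,125),(100,143),(360,138)],0.03);print(o)
i=cv2.resize(c['image'][180:250,110:200],None,fx=8,fy=8,interpolation=cv2.INTER_CUBIC);save('crop1.png',i)
E
```

```text
[[0.57635837 0.22120808 0.014     ]
 [0.52299964 0.14492498 0.014     ]
 [0.47642402 0.184081   0.014     ]
 [0.53059143 0.25678457 0.014     ]] [0.52659337 0.20174966 0.014     ]
[0.09309278 0.06084802 0.09066376]
long dir deg -124.97213890422329
[[ 0.58928473 -0.18147147  0.012     ]
 [ 0.48191948 -0.04745393  0.012     ]
 [ 0.4663981  -0.06449136  0.012     ]
 [ 0.55656487 -0.17803249  0.012     ]
 [ 0.4780965  -0.23824037  0.012     ]
 [ 0.49155885 -0.25620224  0.012     ]]
0.14498838923030394 128.4542516953085
0.09890538252919476 -142.5013860473216
[[ 0.53226333  0.34078674  0.03      ]
 [ 0.38787392  0.22172536  0.03      ]
 [ 0.73875618  0.03169408  0.03      ]
 [ 0.70237957  0.32755658  0.03      ]
 [ 0.69769685 -0.30589596  0.03      ]]
```

View pics/crop1.png

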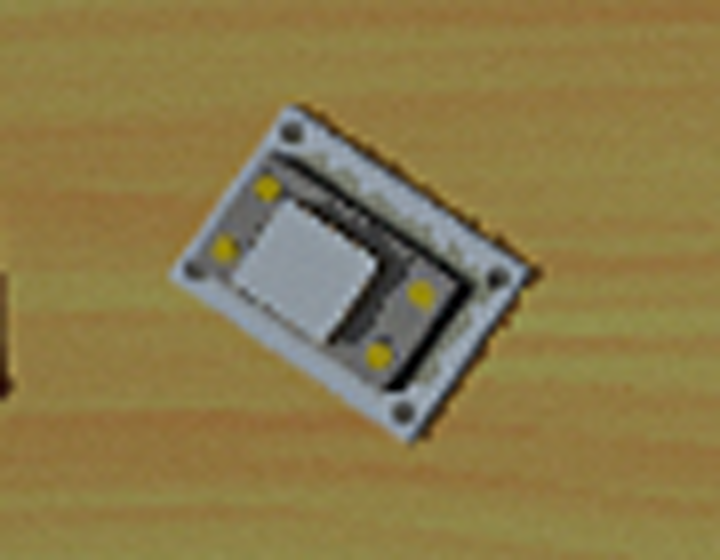

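The crop confirms the pick: bare aluminium foot, grey socket, white relay at about (0.527, 0.202), long axis about 55°. I'll go over the large corner stop first for a close look.

arm_command:
  rows:
    - {"dp": [0, 1.5, -1.0], "fingers": 1}
    - {"dp": [0, 3.2, -2.1], "fingers": 1}
    - {"dp": [0, 3.3, -2.2], "fingers": 1}
    - {"dp": [0, 3.3, -2.2], "fingers": 1}
    - {"dp": [0, 3.3, -2.2], "fingers": 1}
    - {"dp": [0, 3.3, -2.2], "fingers": 1}
    - {"dp": [0, 3.3, -2.2], "fingers": 1}
    - {"dp": [0, 3.3, -2.2], "fingers": 1}
    - {"dp": [0, 3.3, -2.2], "fingers": 1}
    - {"dp": [0, 3.3, -2.2], "fingers": 1}
    - {"dp": [0, 3.3, -2.2], "fingers": 1}
    - {"dp": [0, 3.3, -2.2], "fingers": 1}

```text
invalid input at $.rows[0]: expected keys fingers, dp, delta_rot
```

arm_command:
  rows:
    - {"dp": [0, 3.3, -2.2], "fingers": 1}
    - {"dp": [0, 2.0, -1.3], "fingers": 1}
    - {"dp": [0, 1.0, -0.6], "fingers": 1}
    - {"dp": [0, 0, 0], "fingers": 1}
    - {"dp": [0, 0, 0], "fingers": 1}
    - {"dp": [0, 0, 0], "fingers": 1}

```text
invalid input at $.rows[0]: expected keys fingers, dp, delta_rot
```

```bash
python3 - <<'E'
from h import *
s=env.sense();print(s['ee_pos'],s['time'],s['tcp_rot'].round(4))
c=env.capture('wrist');save('w1.png',c['image'])
import pickle;pickle.dump((s,c),open('w1.pkl','wb'))
print(proj(c,[[.5566,-.178,.012]],s))
for t in ['corner_stop','long_fence','short_fence']:
    print(t,[(round(d['p'],2),d['extent']) for d in env.outline_of(c,t)])
E
```

```text
[ 0.15934939 -0.5524802   0.25271288] 1.4 [[ 0.      0.9608  0.2771]
 [ 0.      0.2771 -0.9608]
 [-1.      0.     -0.    ]]
[[ -44.44907841 -401.76055969]]
corner_stop []
long_fence []
short_fence []
```

View pics/w1.png

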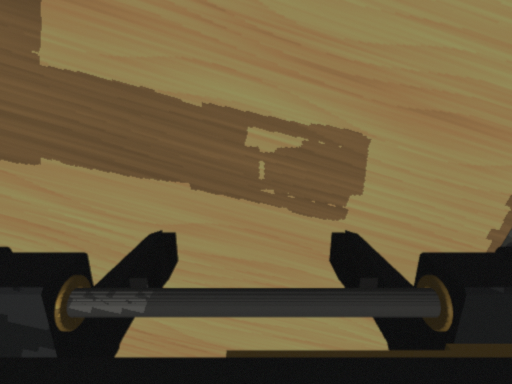

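arm_command:
  rows:
    - {"dp": [0, 1.5, -1.1], "delta_rot": [0, 0, 0], "fingers": 1}
    - {"dp": [0, 3.2, -2.35], "delta_rot": [0, 0, 0], "fingers": 1}
    - {"dp": [0, 3.2, -2.35], "delta_rot": [0, 0, 0], "fingers": 1}
    - {"dp": [0, 3.2, -2.35], "delta_rot": [0, 0, 0], "fingers": 1}
    - {"dp": [0, 3.2, -2.35], "delta_rot": [0, 0, 0], "fingers": 1}
    - {"dp": [0, 3.2, -2.35], "delta_rot": [0, 0, 0], "fingers": 1}
    - {"dp": [0, 3.2, -2.35], "delta_rot": [0, 0, 0], "fingers": 1}
    - {"dp": [0, 3.2, -2.35], "delta_rot": [0, 0, 0], "fingers": 1}
    - {"dp": [0, 3.2, -2.35], "delta_rot": [0, 0, 0], "fingers": 1}
    - {"dp": [0, 3.2, -2.35], "delta_rot": [0, 0, 0], "fingers": 1}
    - {"dp": [0, 3.2, -2.35], "delta_rot": [0, 0, 0], "fingers": 1}
    - {"dp": [0, 2.0, -1.5], "delta_rot": [0, 0, 0], "fingers": 1}

```text
time: 2.6
ee_pos: [0.4297, -0.2005, 0.253]
tcp_rot: [[0.001, 0.96, 0.279], [0.0, 0.279, -0.96], [-1.0, 0.001, 0.0]]
wrist_force: [0.2, 0.2, 0.4]
grip_width: 0.0881
```

arm_command:
  rows:
    - {"dp": [0, 0, 0], "delta_rot": [0, 0, 0], "fingers": 1}
    - {"dp": [0, 0, 0], "delta_rot": [0, 0, 0], "fingers": 1}
    - {"dp": [0, 0, 0], "delta_rot": [0, 0, 0], "fingers": 1}

```text
time: 2.85
ee_pos: [0.4279, -0.2038, 0.2527]
tcp_rot: [[-0.0, 0.961, 0.278], [-0.0, 0.278, -0.961], [-1.0, -0.0, 0.0]]
wrist_force: [-0.3, 0.1, -0.2]
grip_width: 0.088
```

```bash
python3 - <<'E'
from h import *
s=env.sense();print(s['ee_pos'],s['time'],s['tcp_rot'].round(4))
c=env.capture('wrist');save('w2.png',c['image'])
import pickle;pickle.dump((s,c),open('w2.pkl','wb'))
print(proj(c,[[.5566,-.178,.012]],s))
for t in ['corner_stop','long_fence','short_fence']:
    print(t,[(round(d['p'],2),d['extent']) for d in env.outline_of(c,t)])
E
```

```text
[ 0.42785931 -0.20376983  0.25272503] 2.85 [[-3.000e-04  9.607e-01  2.776e-01]
 [-5.000e-04  2.776e-01 -9.607e-01]
 [-1.000e+00 -4.000e-04  4.000e-04]]
[[261.889404    61.19258802]]
corner_stop [(0.84, [334.0, 138.8, 432.2, 204.8]), (0.64, [142.4, 33.8, 307.8, 139.5])]
long_fence [(0.77, [330.1, 140.9, 430.8, 169.7])]
short_fence [(0.73, [264.2, 58.8, 309.3, 139.0]), (0.67, [412.3, 151.2, 428.8, 205.2])]
```

View pics/w2.png

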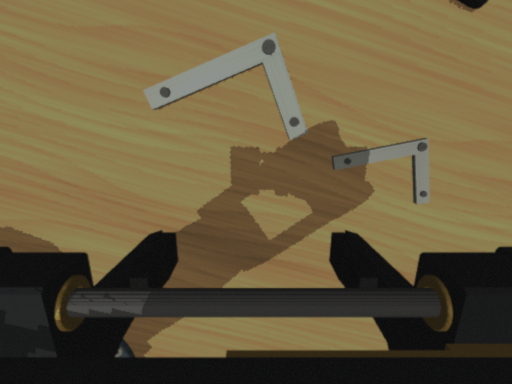

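Large stop is upper-left (corner near 270,60 px). Fit it by silhouette in wrist and top views.

```bash
cat >> h.py <<'E'
from scipy.optimize import minimize
SS=4
def boxes_mask(c,s,boxes,p,shape,off):
    x,y,th=p;ct,st=np.cos(th),np.sin(th)
    m=np.zeros((shape[0]*SS,shape[1]*SS),np.uint8)
    for b in boxes:
        P=np.array([[X,Y,Z] for X in b[0:2] for Y in b[2:4] for Z in b[4:6]])
        W=np.c_[x+ct*P[:,0]-st*P[:,1],y+st*P[:,0]+ct*P[:,1],P[:,2]]
        u=(proj(c,W,s)-off+.5)*SS-.5
        h=cv2.convexHull(np.round(u*16).astype(np.int32).reshape(-1,1,2))
        cv2.fillConvexPoly(m,h,255,shift=4)
    return cv2.resize(m,(shape[1],shape[0]),interpolation=cv2.INTER_AREA)/255.
def fit(c,s,mask,boxes,p0,roi,zsteps=True):
    x0,y0,x1,y1=roi;M=mask[y0:y1,x0:x1].astype(float)
    f=lambda p:np.abs(boxes_mask(c,s,boxes,p,M.shape,np.array([x0,y0]))-M).sum()/M.sum()
    best=None
    for d in [(0,0,0),(.004,0,.03),(-.004,.004,-.03)]:
        q=np.array(p0)+d
        r=minimize(f,q,method='Nelder-Mead',options=dict(initial_simplex=np.vstack([q,q+[.006,0,0],q+[0,.006,0],q+[0,0,.05]]),xatol=1e-5,fatol=1e-5))
        if best is None or r.fun<best.fun:best=r
    return best.x,best.fun
STOP=[(-.150,.025,0,.025,0,.012),(0,.025,-.100,.025,0,.012)]
E
python3 - <<'E'
from h import *
import pickle
s,c=pickle.load(open('w2.pkl','rb'))
t=env.capture('top')
for name,cc,ss,roi in [('w',c,s,(135,25,316,146)),('t',t,None,(250,176,348,242))]:
    hsv=cv2.cvtColor(cc['image'],cv2.COLOR_RGB2HSV)
    m=(hsv[...,1]<70)&(hsv[...,2]>55)
    mm=np.zeros_like(m);mm[roi[1]:roi[3],roi[0]:roi[2]]=m[roi[1]:roi[3],roi[0]:roi[2]]
    n,l,st,_=cv2.connectedComponentsWithStats(mm.astype(np.uint8));k=1+np.argmax(st[1:,4]);mm=l==k
    mm=cv2.morphologyEx(mm.astype(np.uint8),cv2.MORPH_CLOSE,np.ones((5,5)))>0
    p,e=fit(cc,ss,mm,STOP,(.5566,-.178,np.radians(-51.5)),roi)
    print(name,p[:2].round(4),np.degrees(p[2]).round(2),e,mm.sum())
    pm=boxes_mask(cc,ss,STOP,p,cc['image'].shape[:2],np.zeros(2))>.5
    im=cc['image'].copy();cs,_=cv2.findContours(pm.astype(np.uint8),0,2);cs2,_=cv2.findContours(mm.astype(np.uint8),0,2)
    im=im[roi[1]:roi[3],roi[0]:roi[2]]
    im=cv2.resize(im,None,fx=4,fy=4)
    for C,col in((cs,(255,0,0)),(cs2,(0,0,255))): cv2.drawContours(im,[((x-np.array(roi[:2])+.5)*4).astype(int) for x in C],-1,col,1)
    save('fit_'+name+'.png',im)
E
```

```text
w [ 0.5564 -0.1784] -52.31 0.026984071767875296 5073
t [ 0.5574 -0.1778] -52.55 0.0527659293059551 1186
```

View pics/fit_w.png

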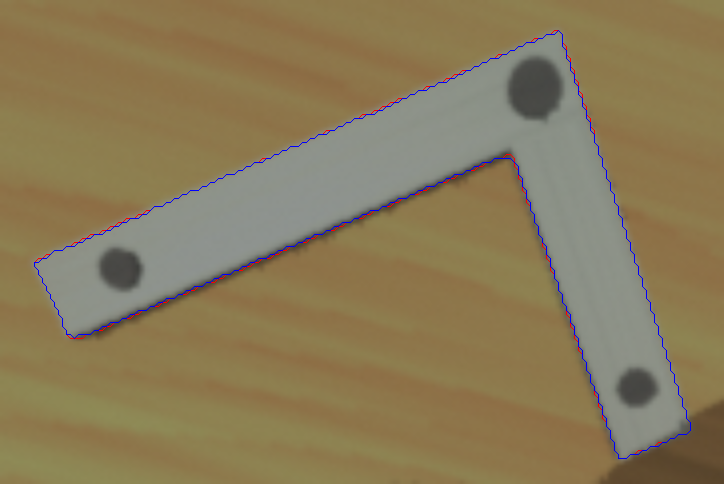

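View pics/fit_t.png

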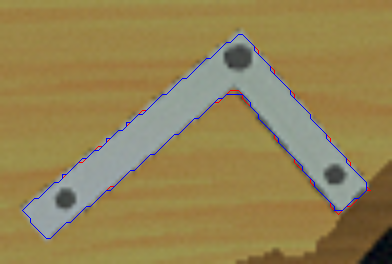

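arm_command:
  rows:
    - {"dp": [0, 0.7, -1.7], "delta_rot": [0, 0, 0], "fingers": 1}
    - {"dp": [0, 1.5, -3.4], "delta_rot": [0, 0, 0], "fingers": 1}
    - {"dp": [0, 1.5, -3.4], "delta_rot": [0, 0, 0], "fingers": 1}
    - {"dp": [0, 1.5, -3.4], "delta_rot": [0, 0, 0], "fingers": 1}
    - {"dp": [0, 1.5, -3.4], "delta_rot": [0, 0, 0], "fingers": 1}
    - {"dp": [0, 1.5, -3.4], "delta_rot": [0, 0, 0], "fingers": 1}
    - {"dp": [0, 1.5, -3.4], "delta_rot": [0, 0, 0], "fingers": 1}
    - {"dp": [0, 1.5, -3.4], "delta_rot": [0, 0, 0], "fingers": 1}
    - {"dp": [0, 1.5, -3.4], "delta_rot": [0, 0, 0], "fingers": 1}
    - {"dp": [0, 0.3, -1.0], "delta_rot": [-0.08, 0, 0], "fingers": 1}
    - {"dp": [0, 0, 0], "delta_rot": [-0.12, 0, 0], "fingers": 1}
    - {"dp": [0, 0, 0], "delta_rot": [-0.12, 0, 0], "fingers": 1}

```text
time: 4.1
ee_pos: [0.4701, 0.1205, 0.2526]
tcp_rot: [[-0.0, 0.821, 0.571], [-0.0, 0.571, -0.821], [-1.0, -0.0, -0.0]]
wrist_force: [0.5, -0.4, 0.2]
grip_width: 0.0884
```

arm_command:
  rows:
    - {"dp": [0, 0, 0], "delta_rot": [-0.12, 0, 0], "fingers": 1}
    - {"dp": [0, 0, 0], "delta_rot": [-0.12, 0, 0], "fingers": 1}
    - {"dp": [0, 0, 0], "delta_rot": [-0.12, 0, 0], "fingers": 1}
    - {"dp": [0, 0, 0], "delta_rot": [0, 0, 0], "fingers": 1}
    - {"dp": [0, 0, 0], "delta_rot": [0, 0, 0], "fingers": 1}
    - {"dp": [0, 0, 0], "delta_rot": [0, 0, 0], "fingers": 1}

```text
time: 4.6
ee_pos: [0.4703, 0.1196, 0.2527]
tcp_rot: [[0.0, 0.576, 0.817], [-0.0, 0.817, -0.576], [-1.0, -0.0, 0.0]]
wrist_force: [1.2, -0.5, 0.2]
grip_width: 0.0881
```

```bash
python3 - <<'E'
from h import *
s=env.sense();print(s['ee_pos'],s['time'],s['tcp_rot'].round(4))
c=env.capture('wrist');save('w3.png',c['image'])
import pickle;pickle.dump((s,c),open('w3.pkl','wb'))
print(proj(c,[[.5266,.2017,.014]],s))
for t in ['module','relay_top']:
    print(t,[(round(d['p'],2),d['extent'],int(d['pixels'].sum())) for d in env.outline_of(c,t)])
E
```

```text
[0.47028407 0.11955785 0.25272605] 4.6 [[ 0.      0.5764  0.8172]
 [-0.      0.8172 -0.5764]
 [-1.     -0.      0.    ]]
[[252.15417864  88.59087812]]
module [(0.74, [223.3, 45.8, 276.6, 127.7], 4023), (0.72, [108.2, 97.0, 195.5, 180.1], 3909), (0.72, [150.2, 3.4, 200.3, 27.6], 759)]
relay_top [(0.78, [235.7, 66.5, 265.2, 101.8], 998)]
```

View pics/w3.png

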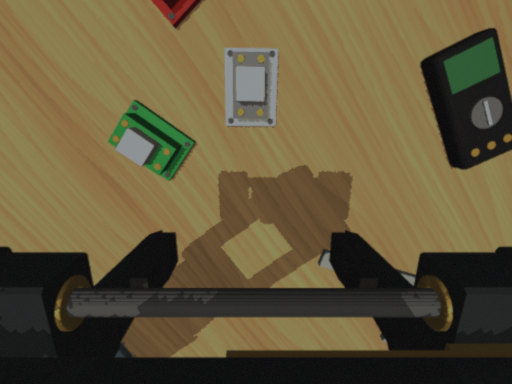

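The module shows at (251,87), well aligned with the tool. Fitting its pose.

```bash
cat >> h.py <<'E'
MOD=[(-.045,.045,-.032,.032,0,.014),(-.035,.035,-.02,.02,.014,.048),(-.017,.017,-.015,.015,.048,.076)]
E
python3 - <<'E'
from h import *
import pickle
s,c=pickle.load(open('w3.pkl','rb'))
t=env.capture('top')
for name,cc,ss,roi in [('mw',c,s,(212,36,290,140)),('mt',t,None,(122,186,182,242))]:
    hsv=cv2.cvtColor(cc['image'],cv2.COLOR_RGB2HSV)
    m=((hsv[...,1]<85)&(hsv[...,2]>50))
    mm=np.zeros_like(m);mm[roi[1]:roi[3],roi[0]:roi[2]]=m[roi[1]:roi[3],roi[0]:roi[2]]
    n,l,st,_=cv2.connectedComponentsWithStats(mm.astype(np.uint8));k=1+np.argmax(st[1:,4]);mm=(l==k).astype(np.uint8)
    cs,_=cv2.findContours(mm,0,2);cv2.drawContours(mm,cs,-1,1,-1);mm=mm>0
    p,e=fit(cc,ss,mm,MOD,(.5266,.2017,np.radians(55)),roi)
    print(name,p[:2].round(4),np.degrees(p[2]).round(2),e,mm.sum())
    rel=proj(cc,[[p[0],p[1],z] for z in(.07,.075,.078)],ss);print(rel)
    im=cc['image'];cs2,_=cv2.findContours(mm.astype(np.uint8),0,2)
    pm=boxes_mask(cc,ss,MOD,p,cc['image'].shape[:2],np.zeros(2))>.5;cs,_=cv2.findContours(pm.astype(np.uint8),0,2)
    im=cv2.resize(im[roi[1]:roi[3],roi[0]:roi[2]],None,fx=5,fy=5)
    for C,col in((cs,(255,0,0)),(cs2,(0,0,255))): cv2.drawContours(im,[((x-np.array(roi[:2])+.5)*5).astype(int) for x in C],-1,col,1)
    save('fit_'+name+'.png',im)
    R,_=cv2.Rodrigues(np.zeros(3))
    if ss is not None:
        d=ss['tcp_rot'].T@(np.array([p[0],p[1],.12])-ss['ee_pos']);print('to above module, tool cm',d*100)
        z=ss['tcp_rot'][:,2];print('yaw z',np.degrees(np.arctan2(z[1],z[0])))
E
```

```text
mw [0.5251 0.2035] 54.48 0.026385631836883715 4189
[[249.74230697  84.14174345]
 [249.67838463  83.72400392]
 [249.63900381  83.46664593]]
to above module, tool cm [13.27256518 10.02283829 -0.35752658]
yaw z -35.197541268749845
mt [0.5472 0.1901] 88.62 0.5991325983245452 859
[[153.85043397 204.69607243]
 [153.40699475 204.6343601 ]
 [153.139025   204.59706742]]
```

View pics/fit_mw.png

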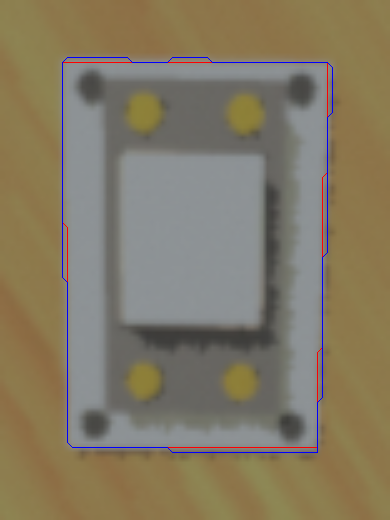

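View pics/fit_mt.png

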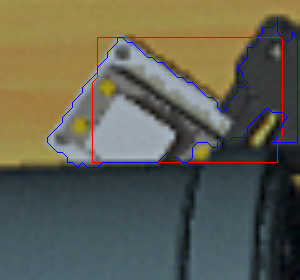

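arm_command:
  rows:
    - {"dp": [0, 2.0, -0.1], "delta_rot": [0.013, 0, 0], "fingers": -1}
    - {"dp": [0, 3.5, -0.1], "delta_rot": [0, 0, 0], "fingers": -1}
    - {"dp": [1.0, 3.5, -0.1], "delta_rot": [0, 0, 0], "fingers": -1}
    - {"dp": [3, 1.0, -0.06], "delta_rot": [0, 0, 0], "fingers": -1}
    - {"dp": [3, 0, 0], "delta_rot": [0, 0, 0], "fingers": -1}
    - {"dp": [3, 0, 0], "delta_rot": [0, 0, 0], "fingers": -1}
    - {"dp": [2.5, 0, 0], "delta_rot": [0, 0, 0], "fingers": -1}
    - {"dp": [1.5, 0, 0], "delta_rot": [0, 0, 0], "fingers": -1}
    - {"dp": [0, 0, 0], "delta_rot": [0, 0, 0], "fingers": -1}
    - {"dp": [0, 0, 0], "delta_rot": [0, 0, 0], "fingers": -1}
    - {"dp": [0, 0, 0], "delta_rot": [0, 0, 0], "fingers": -1}

```text
time: 5.72
ee_pos: [0.5263, 0.2036, 0.114]
tcp_rot: [[0.002, 0.584, 0.812], [0.0, 0.812, -0.584], [-1.0, 0.001, 0.001]]
wrist_force: [0.6, 0.1, 0.5]
grip_width: 0.017
```

```bash
python3 - <<'E'
from h import *
s=env.sense();print(s['ee_pos'],s['time'],s['grip_width'],s['wrist_force'])
c=env.capture('wrist');save('w4.png',c['image'])
d=s['tcp_rot'].T@(np.array([.5251,.2035,.084])-s['ee_pos']);print(d*100)
print(proj(c,[s['ee_pos']+[0,0,-.014]],s))
E
```

```text
[0.52628993 0.20358416 0.11396976] 5.7167 0.016961850333287176 [0.55004988 0.05614537 0.45749529]
[ 2.99675287 -0.08017242 -0.09561229]
[[252.59541343 246.14930734]]
```

View pics/w4.png

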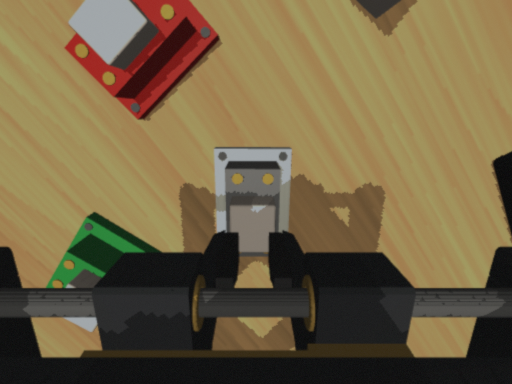

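The fingers are closing over the relay, about 1 mm off centre. Lowering gently.

arm_command:
  rows:
    - {"dp": [0.8, -0.05, -0.1], "delta_rot": [0, 0, 0], "fingers": -1}
    - {"dp": [0.6, 0, 0], "delta_rot": [0, 0, 0], "fingers": -1}
    - {"dp": [0.2, 0, 0], "delta_rot": [0, 0, 0], "fingers": -1}
    - {"dp": [0.1, 0, 0], "delta_rot": [0, 0, 0], "fingers": -1}
    - {"dp": [0.1, 0, 0], "delta_rot": [0, 0, 0], "fingers": -1}
    - {"dp": [0.1, 0, 0], "delta_rot": [0, 0, 0], "fingers": -1}
    - {"dp": [0.1, 0, 0], "delta_rot": [0, 0, 0], "fingers": -1}
    - {"dp": [0.1, 0, 0], "delta_rot": [0, 0, 0], "fingers": -1}
    - {"dp": [0, 0, 0], "delta_rot": [0, 0, 0], "fingers": -1}

```text
time: 6.52
ee_pos: [0.5243, 0.2036, 0.0916]
tcp_rot: [[-0.0, 0.583, 0.812], [-0.0, 0.812, -0.583], [-1.0, -0.0, -0.0]]
wrist_force: [0.2, -1.2, -0.6]
grip_width: 0.0003
```

arm_command:
  rows:
    - {"dp": [0.1, 0, 0], "delta_rot": [0, 0, 0], "fingers": -1}
    - {"dp": [0.1, 0, 0], "delta_rot": [0, 0, 0], "fingers": -1}
    - {"dp": [0.1, 0, 0], "delta_rot": [0, 0, 0], "fingers": -1}
    - {"dp": [0.1, 0, 0], "delta_rot": [0, 0, 0], "fingers": -1}
    - {"dp": [0, 0, 0], "delta_rot": [0, 0, 0], "fingers": -1}

```text
time: 6.93
ee_pos: [0.5244, 0.2037, 0.0882]
tcp_rot: [[0.0, 0.583, 0.812], [0.0, 0.812, -0.583], [-1.0, 0.0, 0.0]]
wrist_force: [-2.0, -1.2, 3.6]
grip_width: 0.0005
```

arm_command:
  rows:
    - {"dp": [0.1, 0, 0], "delta_rot": [0, 0, 0], "fingers": -1}
    - {"dp": [0.1, 0, 0], "delta_rot": [0, 0, 0], "fingers": -1}
    - {"dp": [0.1, 0, 0], "delta_rot": [0, 0, 0], "fingers": -1}
    - {"dp": [0, 0, 0], "delta_rot": [0, 0, 0], "fingers": -1}
    - {"dp": [0, 0, 0], "delta_rot": [0, 0, 0], "fingers": -1}

```text
time: 7.35
ee_pos: [0.5245, 0.2037, 0.0851]
tcp_rot: [[0.0, 0.583, 0.812], [0.0, 0.812, -0.583], [-1.0, 0.0, 0.0]]
wrist_force: [-1.1, 0.1, 4.8]
grip_width: 0.0003
```

arm_command:
  rows:
    - {"dp": [0.1, 0, 0], "delta_rot": [0, 0, 0], "fingers": -1}
    - {"dp": [0.05, 0, 0], "delta_rot": [0, 0, 0], "fingers": -1}
    - {"dp": [0, 0, 0], "delta_rot": [0, 0, 0], "fingers": -1}
    - {"dp": [0, 0, 0], "delta_rot": [0, 0, 0], "fingers": -1}

```text
time: 7.68
ee_pos: [0.5245, 0.2037, 0.0843]
tcp_rot: [[0.0, 0.583, 0.812], [-0.0, 0.812, -0.583], [-1.0, 0.0, 0.0]]
wrist_force: [-3.5, -0.6, 10.9]
grip_width: 0.0008
```

arm_command:
  rows:
    - {"dp": [0.05, 0, 0], "delta_rot": [0, 0, 0], "fingers": -1}
    - {"dp": [0.05, 0, 0], "delta_rot": [0, 0, 0], "fingers": -1}
    - {"dp": [0, 0, 0], "delta_rot": [0, 0, 0], "fingers": -1}
    - {"dp": [0, 0, 0], "delta_rot": [0, 0, 0], "fingers": -1}

```text
time: 8.02
ee_pos: [0.5246, 0.2037, 0.0843]
tcp_rot: [[0.0, 0.583, 0.812], [-0.0, 0.812, -0.583], [-1.0, 0.0, 0.0]]
wrist_force: [-8.1, -1.8, 18.8]
grip_width: 0.0003
```

It bottomed out: the tip stands at 70.3 mm and doesn't move as the force climbs from 11 to 19 N. Rising and opening.

arm_command:
  rows:
    - {"dp": [-0.5, 0, 0], "delta_rot": [0, 0, 0], "fingers": -1}
    - {"dp": [-1.5, 0, 0], "delta_rot": [0, 0, 0], "fingers": -1}
    - {"dp": [-2, 0, 0], "delta_rot": [0, 0, 0], "fingers": 1}
    - {"dp": [-2, 0, 0], "delta_rot": [0, 0, 0], "fingers": 1}
    - {"dp": [-1, -3, 0], "delta_rot": [0, 0, 0], "fingers": 1}
    - {"dp": [0, -2, 0], "delta_rot": [0, 0, 0], "fingers": 1}
    - {"dp": [0, 0, 0], "delta_rot": [0, 0, 0], "fingers": 1}
    - {"dp": [0, 0, 0], "delta_rot": [0, 0, 0], "fingers": 1}
    - {"dp": [0, 0, 0], "delta_rot": [0, 0, 0], "fingers": 1}
    - {"dp": [0, 0, 0], "delta_rot": [0, 0, 0], "fingers": 1}
    - {"dp": [0, 0, 0], "delta_rot": [0, 0, 0], "fingers": 1}

```text
time: 8.93
ee_pos: [0.4954, 0.1635, 0.1518]
tcp_rot: [[-0.0, 0.583, 0.812], [0.0, 0.812, -0.583], [-1.0, -0.0, -0.0]]
wrist_force: [-0.3, 0.3, -0.5]
grip_width: 0.0583
```

```bash
python3 - <<'E'
from h import *
s=env.sense();print(s['ee_pos'],s['time'],s['grip_width'],s['wrist_force'])
c=env.capture('wrist');save('w5.png',c['image'])
import pickle;pickle.dump((s,c),open('w5.pkl','wb'))
hsv=cv2.cvtColor(c['image'],cv2.COLOR_RGB2HSV)
p0=(.5251,.2035,np.radians(54.5))
q=proj(c,[[.5251,.2035,.014]],s)[0].astype(int);print(q)
roi=(q[0]-80,max(0,q[1]-110),q[0]+80,235)
m=((hsv[...,1]<85)&(hsv[...,2]>50));mm=np.zeros_like(m);mm[roi[1]:roi[3],roi[0]:roi[2]]=m[roi[1]:roi[3],roi[0]:roi[2]]
n,l,st,_=cv2.connectedComponentsWithStats(mm.astype(np.uint8));k=1+np.argmax(st[1:,4]);mm=(l==k).astype(np.uint8)
cs,_=cv2.findContours(mm,0,2);cv2.drawContours(mm,cs,-1,1,-1);mm=mm>0
B=MOD[:2]+[(-.017,.017,-.015,.015,.048,.07)]
p,e=fit(c,s,mm,B,p0,roi);print(p,np.degrees(p[2]),e)
pm=boxes_mask(c,s,B,p,c['image'].shape[:2],np.zeros(2))>.5;cs,_=cv2.findContours(pm.astype(np.uint8),0,2)
im=c['image'].copy();cv2.drawContours(im,cs,-1,(255,0,0),1)
ct,st=np.cos(p[2]),np.sin(p[2])
for z,col in((.07,(0,255,0)),(.076,(0,0,255))):
    P=[[p[0]+ct*a-st*b,p[1]+st*a+ct*b,z] for a,b in((.017,.015),(.017,-.015),(-.017,-.015),(-.017,.015))]
    cv2.polylines(im,[np.round(proj(c,P,s)*16).astype(np.int32)],True,col,1,shift=4)
save('w5f.png',cv2.resize(im[0:240,150:350],None,fx=2.5,fy=2.5,interpolation=cv2.INTER_NEAREST))
d=s['tcp_rot'].T@(np.array([p[0],p[1],.031])-s['ee_pos']);print(d*100)
z=s['tcp_rot'][:,2];print(np.degrees(np.arctan2(z[1],z[0])))
E
```

```text
[0.49535361 0.16351457 0.15182742] 8.9333 0.0582718598629748 [-0.33496573  0.28458503 -0.50141877]
[254 137]
[0.5256046  0.20371568 0.948534  ] 54.346994817484315 0.015514387573211103
[12.08197363  5.03159921  0.11874838]
-35.66502547125268
```

View pics/w5f.png

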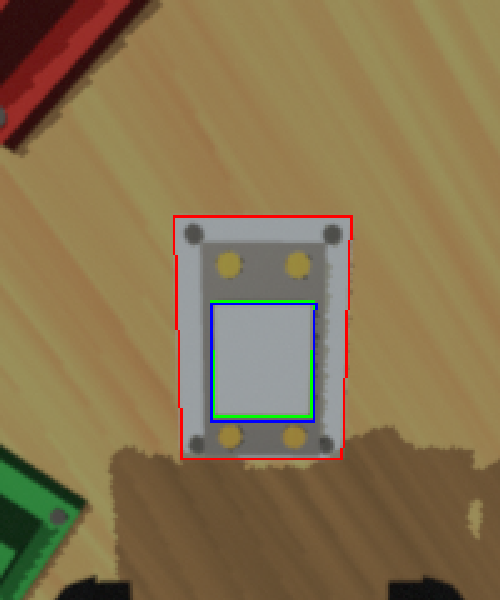

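Relay top matches the seated (green) outline. Descending to grip.

arm_command:
  rows:
    - {"dp": [0, 2.5, 0.1], "delta_rot": [0, 0, 0], "fingers": 1}
    - {"dp": [0, 2.5, 0], "delta_rot": [0, 0, 0], "fingers": 1}
    - {"dp": [1.5, 0, 0], "delta_rot": [0, 0, 0], "fingers": 1}
    - {"dp": [2.5, 0, 0], "delta_rot": [0, 0, 0], "fingers": 1}
    - {"dp": [2.5, 0, 0], "delta_rot": [0, 0, 0], "fingers": 1}
    - {"dp": [2.0, 0, 0], "delta_rot": [0, 0, 0], "fingers": 1}
    - {"dp": [1.5, 0, 0], "delta_rot": [0, 0, 0], "fingers": 1}
    - {"dp": [1.0, 0, 0], "delta_rot": [0, 0, 0], "fingers": 1}
    - {"dp": [0.6, 0, 0], "delta_rot": [0, 0, 0], "fingers": 1}
    - {"dp": [0.4, 0, 0], "delta_rot": [0, 0, 0], "fingers": 1}
    - {"dp": [0, 0, 0], "delta_rot": [0, 0, 0], "fingers": 1}
    - {"dp": [0, 0, 0], "delta_rot": [0, 0, 0], "fingers": 1}

```text
time: 9.98
ee_pos: [0.5257, 0.2032, 0.0328]
tcp_rot: [[0.001, 0.583, 0.812], [0.0, 0.812, -0.583], [-1.0, 0.001, 0.001]]
wrist_force: [0.0, -0.6, 0.5]
grip_width: 0.088
```

arm_command:
  rows:
    - {"dp": [0, 0, 0], "delta_rot": [0, 0, 0], "fingers": -1}
    - {"dp": [0, 0, 0], "delta_rot": [0, 0, 0], "fingers": -1}
    - {"dp": [0, 0, 0], "delta_rot": [0, 0, 0], "fingers": -1}
    - {"dp": [0, 0, 0], "delta_rot": [0, 0, 0], "fingers": -1}
    - {"dp": [0, 0, 0], "delta_rot": [0, 0, 0], "fingers": -1}
    - {"dp": [0, 0, 0], "delta_rot": [0, 0, 0], "fingers": -1}
    - {"dp": [0, 0, 0], "delta_rot": [0, 0, 0], "fingers": -1}
    - {"dp": [0, 0, 0], "delta_rot": [0, 0, 0], "fingers": -1}
    - {"dp": [0, 0, 0], "delta_rot": [0, 0, 0], "fingers": -1}
    - {"dp": [0, 0, 0], "delta_rot": [0, 0, 0], "fingers": -1}

```text
time: 10.82
ee_pos: [0.5251, 0.203, 0.0322]
tcp_rot: [[-0.0, 0.583, 0.812], [0.0, 0.812, -0.583], [-1.0, -0.0, -0.0]]
wrist_force: [0.4, -0.5, 1.0]
grip_width: 0.04
```

Gripped at 40.0 mm. Lifting and carrying.

arm_command:
  rows:
    - {"dp": [-0.6, 0, 0], "delta_rot": [0, 0, 0], "fingers": -1}
    - {"dp": [-1.5, 0, 0], "delta_rot": [0, 0, 0], "fingers": -1}
    - {"dp": [-2.0, 0, 0], "delta_rot": [0, 0, 0], "fingers": -1}
    - {"dp": [-1.5, 0, 0], "delta_rot": [0, 0, 0], "fingers": -1}
    - {"dp": [-0.4, 0, 0], "delta_rot": [0, 0, 0], "fingers": -1}
    - {"dp": [0, -1.0, 0.55], "delta_rot": [0, 0, 0], "fingers": -1}
    - {"dp": [0, -2.0, 1.11], "delta_rot": [0, 0, 0], "fingers": -1}
    - {"dp": [0, -2.5, 1.39], "delta_rot": [0, 0, 0], "fingers": -1}
    - {"dp": [0, -2.5, 1.39], "delta_rot": [0, 0, 0], "fingers": -1}
    - {"dp": [0, -2.5, 1.39], "delta_rot": [0, 0, 0], "fingers": -1}
    - {"dp": [0, -2.5, 1.39], "delta_rot": [0, 0, 0], "fingers": -1}
    - {"dp": [0, -2.5, 1.39], "delta_rot": [0, 0, 0], "fingers": -1}

```text
time: 11.82
ee_pos: [0.5028, 0.0253, 0.0908]
tcp_rot: [[-0.003, 0.583, 0.812], [0.0, 0.812, -0.583], [-1.0, -0.001, -0.002]]
wrist_force: [1.2, -0.6, -4.7]
grip_width: 0.04
```

arm_command:
  rows:
    - {"dp": [0, -2.5, 1.39], "delta_rot": [0, 0, 0], "fingers": -1}
    - {"dp": [0, -2.5, 1.39], "delta_rot": [0, 0, 0], "fingers": -1}
    - {"dp": [0, -2.5, 1.39], "delta_rot": [0, 0, 0], "fingers": -1}
    - {"dp": [0, -2.5, 1.39], "delta_rot": [0, 0, 0], "fingers": -1}
    - {"dp": [0, -2.5, 1.39], "delta_rot": [0, 0, 0], "fingers": -1}
    - {"dp": [0, -2.3, 1.28], "delta_rot": [0, 0, 0], "fingers": -1}
    - {"dp": [0, -1.6, 0.86], "delta_rot": [0, 0, 0], "fingers": -1}
    - {"dp": [0, 0, 0], "delta_rot": [-0.07, 0, 0], "fingers": -1}
    - {"dp": [0, 0, 0], "delta_rot": [-0.11, 0, 0], "fingers": -1}
    - {"dp": [0, 0, 0], "delta_rot": [-0.11, 0, 0], "fingers": -1}
    - {"dp": [0, 0, 0], "delta_rot": [-0.11, 0, 0], "fingers": -1}
    - {"dp": [0, 0, 0], "delta_rot": [-0.11, 0, 0], "fingers": -1}

```text
time: 12.82
ee_pos: [0.4811, -0.1593, 0.0906]
tcp_rot: [[-0.003, 0.108, 0.994], [0.001, 0.994, -0.108], [-1.0, 0.001, -0.003]]
wrist_force: [0.2, -0.1, -3.9]
grip_width: 0.0396
```

arm_command:
  rows:
    - {"dp": [0, 0, 0], "delta_rot": [-0.11, 0, 0], "fingers": -1}
    - {"dp": [0, 0, 0], "delta_rot": [-0.11, 0, 0], "fingers": -1}
    - {"dp": [0, 0, 0], "delta_rot": [-0.11, 0, 0], "fingers": -1}
    - {"dp": [0, 0, 0], "delta_rot": [-0.11, 0, 0], "fingers": -1}
    - {"dp": [0, 0, 0], "delta_rot": [-0.11, 0, 0], "fingers": -1}
    - {"dp": [0, 0, 0], "delta_rot": [-0.11, 0, 0], "fingers": -1}
    - {"dp": [0, 0, 0], "delta_rot": [-0.109, 0, 0], "fingers": -1}
    - {"dp": [0, 0, 0], "delta_rot": [0, 0, 0], "fingers": -1}
    - {"dp": [0, 0, 0], "delta_rot": [0, 0, 0], "fingers": -1}
    - {"dp": [0, 0, 0], "delta_rot": [0, 0, 0], "fingers": -1}

```text
time: 13.65
ee_pos: [0.482, -0.1593, 0.0915]
tcp_rot: [[-0.001, -0.607, 0.794], [0.001, 0.794, 0.607], [-1.0, 0.001, -0.001]]
wrist_force: [-1.2, -0.4, -3.6]
grip_width: 0.0394
```

```bash
python3 - <<'E'
from h import *
s=env.sense();print(s['ee_pos'],s['time'],s['grip_width'],s['wrist_force'])
c=env.capture('wrist');save('w6.png',c['image']);t=env.capture('scene')
print(proj(t,[s['ee_pos']],))
q=proj(t,[s['ee_pos']])[0].astype(int)
save('s6.png',cv2.resize(t['image'][q[1]-70:q[1]+70,q[0]-90:q[0]+90],None,fx=4,fy=4,interpolation=cv2.INTER_CUBIC))
th=np.radians(-52.4);O=np.array([.5567,-.1782]);xs=np.array([np.cos(th),np.sin(th)]);ys=np.array([-xs[1],xs[0]])
r=s['ee_pos'][:2]-O;print('stop frame',r@xs,r@ys)
z=s['tcp_rot'][:,2];print('yaw z',np.degrees(np.arctan2(z[1],z[0])))
E
```

```text
[ 0.48195633 -0.15926797  0.09148133] 13.65 0.03938930898169636 [-1.20664004 -0.43899129 -3.5747069 ]
[[242.64560353 150.51637415]]
stop frame -0.06060413812941394 -0.04766735356067516
yaw z 37.39255197022127
```

View pics/w6.png

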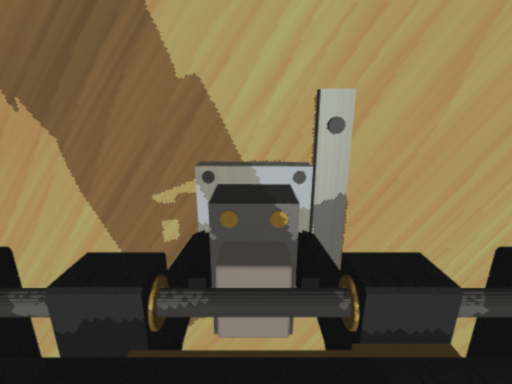

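View pics/s6.png

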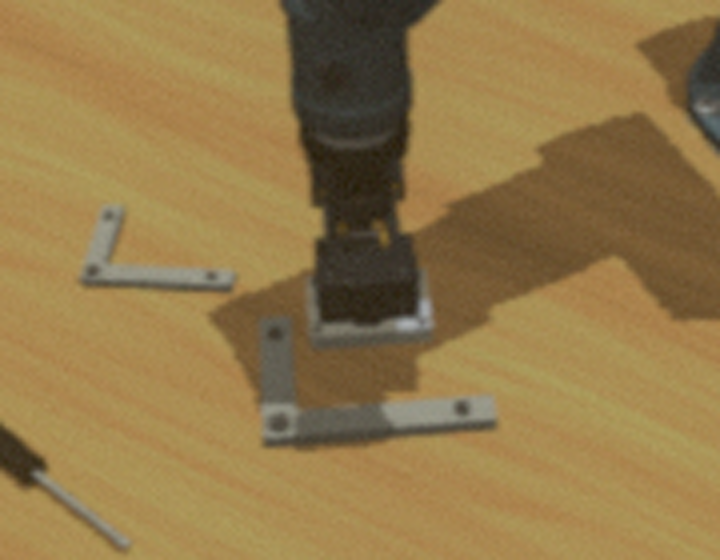

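Module in hand, level and parallel to the fences, with about 15 mm of gap to each. Lowering.

arm_command:
  rows:
    - {"dp": [0.8, 0, 0], "delta_rot": [-0.004, 0, 0], "fingers": -1}
    - {"dp": [1.5, 0, 0], "delta_rot": [0, 0, 0], "fingers": -1}
    - {"dp": [1.5, 0, 0], "delta_rot": [0, 0, 0], "fingers": -1}
    - {"dp": [1.0, 0, 0], "delta_rot": [0, 0, 0], "fingers": -1}
    - {"dp": [0.5, 0, 0], "delta_rot": [0, 0, 0], "fingers": -1}
    - {"dp": [0.3, 0, 0], "delta_rot": [0, 0, 0], "fingers": -1}
    - {"dp": [0.1, 0, 0], "delta_rot": [0, 0, 0], "fingers": -1}
    - {"dp": [0.1, 0, 0], "delta_rot": [0, 0, 0], "fingers": -1}
    - {"dp": [0.05, 0, 0], "delta_rot": [0, 0, 0], "fingers": -1}
    - {"dp": [0, 0, 0], "delta_rot": [0, 0, 0], "fingers": -1}
    - {"dp": [0, 0, 0], "delta_rot": [0, 0, 0], "fingers": -1}

```text
time: 14.67
ee_pos: [0.483, -0.1595, 0.0342]
tcp_rot: [[0.001, -0.613, 0.79], [-0.0, 0.79, 0.613], [-1.0, -0.001, 0.0]]
wrist_force: [0.9, -0.5, -5.0]
grip_width: 0.04
```

arm_command:
  rows:
    - {"dp": [0.1, 0, 0], "delta_rot": [0, 0, 0], "fingers": -1}
    - {"dp": [0.1, 0, 0], "delta_rot": [0, 0, 0], "fingers": -1}
    - {"dp": [0, 0, 0], "delta_rot": [0, 0, 0], "fingers": -1}
    - {"dp": [0, 0, 0], "delta_rot": [0, 0, 0], "fingers": -1}

```text
time: 15.0
ee_pos: [0.483, -0.1595, 0.0322]
tcp_rot: [[0.0, -0.613, 0.79], [-0.0, 0.79, 0.613], [-1.0, -0.001, 0.0]]
wrist_force: [-1.2, 0.7, 3.1]
grip_width: 0.0395
```

arm_command:
  rows:
    - {"dp": [0, -0.3, 0.3], "delta_rot": [0, 0, 0], "fingers": -1}
    - {"dp": [0, -0.5, 0.5], "delta_rot": [0, 0, 0], "fingers": -1}
    - {"dp": [0, -0.3, 0.3], "delta_rot": [0, 0, 0], "fingers": -1}
    - {"dp": [0, -0.1, 0.1], "delta_rot": [0, 0, 0], "fingers": -1}
    - {"dp": [0, -0.1, 0.1], "delta_rot": [0, 0, 0], "fingers": -1}
    - {"dp": [0, 0, 0], "delta_rot": [0, 0, 0], "fingers": -1}
    - {"dp": [0, 0, 0], "delta_rot": [0, 0, 0], "fingers": -1}

```text
time: 15.58
ee_pos: [0.5004, -0.1617, 0.0322]
tcp_rot: [[-0.002, -0.614, 0.79], [0.0, 0.79, 0.614], [-1.0, 0.001, -0.001]]
wrist_force: [-7.5, 1.0, 8.8]
grip_width: 0.0395
```

```bash
cat > st.py <<'E'
from h import *
s=env.sense()
th=np.radians(-52.4);O=np.array([.5567,-.1782]);xs=np.array([np.cos(th),np.sin(th)]);ys=np.array([-xs[1],xs[0]])
r=s['ee_pos'][:2]-O;f=s['wrist_force'];z=s['tcp_rot'][:,2]
print('t',s['time'],'stop xy mm',(r@xs*1e3).round(2),(r@ys*1e3).round(2),'z',s['ee_pos'][2].round(4),'F xs,ys,z',(f[:2]@xs).round(1),(f[:2]@ys).round(1),f[2].round(1),'yaw',np.degrees(np.arctan2(z[1],z[0])).round(2),'T',s['ft_torque'].round(2),'g',s['grip_width'].round(4),'tilt',s['tcp_rot'][:2,0].round(4))
E
python3 st.py
```

```text
Traceback (most recent call last):
  File "st.py", line 5, in <module>
    print('t',s['time'],'stop xy mm',(r@xs*1e3).round(2),(r@ys*1e3).round(2),'z',s['ee_pos'][2].round(4),'F xs,ys,z',(f[:2]@xs).round(1),(f[:2]@ys).round(1),f[2].round(1),'yaw',np.degrees(np.arctan2(z[1],z[0])).round(2),'T',s['ft_torque'].round(2),'g',s['grip_width'].round(4),'tilt',s['tcp_rot'][:2,0].round(4))
                                                                                                                                                                                                                                                            ^^^^^^^^^^^^^^^^^^^^^
AttributeError: 'float' object has no attribute 'round'
```

arm_command:
  rows:
    - {"dp": [-0.04, -0.1, 0], "delta_rot": [0, 0, 0], "fingers": -1}
    - {"dp": [0, -0.1, 0], "delta_rot": [0, 0, 0], "fingers": -1}
    - {"dp": [0, 0, 0], "delta_rot": [0, 0, 0], "fingers": -1}

```text
time: 15.83
ee_pos: [0.5019, -0.1628, 0.0322]
tcp_rot: [[-0.001, -0.613, 0.79], [0.001, 0.79, 0.613], [-1.0, 0.001, -0.0]]
wrist_force: [-3.9, 3.5, 5.1]
grip_width: 0.0398
```

```bash
sed -i "s/s\['grip_width'\].round(4)/round(float(s['grip_width']),4)/" st.py; python3 st.py
```

```text
t 15.8333 stop xy mm -45.68 -34.01 z 0.0322 F xs,ys,z -5.1 -1.0 5.1 yaw 37.82 T [ 0.35  0.6  -0.02] g 0.0398 tilt [-0.0009  0.0009]
```

arm_command:
  rows:
    - {"dp": [0, -0.1, 0], "delta_rot": [0, 0, 0], "fingers": -1}
    - {"dp": [0, -0.1, 0], "delta_rot": [0, 0, 0], "fingers": -1}
    - {"dp": [0, 0, 0], "delta_rot": [0, 0, 0], "fingers": -1}
    - {"dp": [0, 0, 0], "delta_rot": [0, 0, 0], "fingers": -1}

```text
time: 16.17
ee_pos: [0.503, -0.164, 0.0322]
tcp_rot: [[-0.001, -0.613, 0.79], [0.001, 0.79, 0.613], [-1.0, 0.002, -0.0]]
wrist_force: [-4.2, 4.6, 6.7]
grip_width: 0.0397
```

```bash
python3 st.py
```

```text
t 16.1667 stop xy mm -44.02 -33.87 z 0.0322 F xs,ys,z -6.2 -0.5 6.7 yaw 37.82 T [ 0.58  0.6  -0.03] g 0.0397 tilt [-0.0012  0.0014]
```

arm_command:
  rows:
    - {"dp": [0, -0.1, 0], "delta_rot": [0, 0, 0], "fingers": -1}
    - {"dp": [0, -0.1, 0], "delta_rot": [0, 0, 0], "fingers": -1}
    - {"dp": [0, 0, 0], "delta_rot": [0, 0, 0], "fingers": -1}
    - {"dp": [0, 0, 0], "delta_rot": [0, 0, 0], "fingers": -1}

```text
time: 16.5
ee_pos: [0.5031, -0.164, 0.0322]
tcp_rot: [[-0.004, -0.613, 0.79], [0.004, 0.79, 0.613], [-1.0, 0.006, -0.001]]
wrist_force: [-8.8, 10.1, 14.6]
grip_width: 0.04
```

```bash
python3 st.py
```

```text
t 16.5 stop xy mm -43.95 -33.82 z 0.0322 F xs,ys,z -13.4 -0.8 14.6 yaw 37.83 T [ 1.43  1.21 -0.05] g 0.04 tilt [-0.0041  0.0041]
```

arm_command:
  rows:
    - {"dp": [-0.03, 0, 0.1], "delta_rot": [0, 0, -0.006], "fingers": -1}
    - {"dp": [0, 0, 0.1], "delta_rot": [0, 0, 0], "fingers": -1}
    - {"dp": [0, 0, 0], "delta_rot": [0, 0, 0], "fingers": -1}
    - {"dp": [0, 0, 0], "delta_rot": [0, 0, 0], "fingers": -1}

```text
time: 16.83
ee_pos: [0.5031, -0.1639, 0.0322]
tcp_rot: [[-0.004, -0.614, 0.79], [-0.002, 0.79, 0.614], [-1.0, 0.001, -0.004]]
wrist_force: [-15.6, 3.2, 15.6]
grip_width: 0.0397
```

```bash
python3 st.py
```

```text
t 16.8333 stop xy mm -44.02 -33.72 z 0.0322 F xs,ys,z -12.1 -10.4 15.6 yaw 37.85 T [ 0.61  2.26 -0.11] g 0.0397 tilt [-0.0035 -0.0019]
```

The y position hardly moved at 10 N, which could just be friction. I'll ease the down force and the short-fence push, then push again.

arm_command:
  rows:
    - {"dp": [-0.1, 0.15, 0], "delta_rot": [0, 0.004, 0], "fingers": -1}
    - {"dp": [0, 0, 0], "delta_rot": [0, 0, 0], "fingers": -1}
    - {"dp": [0, 0, 0], "delta_rot": [0, 0, 0], "fingers": -1}

```text
time: 17.08
ee_pos: [0.5041, -0.163, 0.0325]
tcp_rot: [[-0.002, -0.613, 0.79], [-0.005, 0.79, 0.613], [-1.0, -0.003, -0.005]]
wrist_force: [-5.6, 2.9, -1.5]
grip_width: 0.0396
```

```bash
python3 st.py
```

```text
t 17.0833 stop xy mm -44.1 -32.37 z 0.0325 F xs,ys,z -5.7 -2.7 -1.5 yaw 37.82 T [ 0.44  0.66 -0.07] g 0.0396 tilt [-0.0019 -0.0054]
```

arm_command:
  rows:
    - {"dp": [0, 0, 0.05], "delta_rot": [0, -0.005, 0.003], "fingers": -1}
    - {"dp": [0, 0, 0.1], "delta_rot": [0, 0, 0], "fingers": -1}
    - {"dp": [0, 0, 0], "delta_rot": [0, 0, 0], "fingers": -1}
    - {"dp": [0, 0, 0], "delta_rot": [0, 0, 0], "fingers": -1}

```text
time: 17.42
ee_pos: [0.5046, -0.1628, 0.0324]
tcp_rot: [[-0.002, -0.613, 0.79], [-0.0, 0.79, 0.613], [-1.0, 0.001, -0.002]]
wrist_force: [-8.9, -0.5, -0.5]
grip_width: 0.04
```

```bash
python3 st.py
```

```text
t 17.4167 stop xy mm -44.04 -31.87 z 0.0324 F xs,ys,z -5.0 -7.4 -0.5 yaw 37.84 T [-0.07  1.33  0.03] g 0.04 tilt [-0.0017 -0.0004]
```

arm_command:
  rows:
    - {"dp": [0, 0, 0.1], "delta_rot": [0, -0.003, 0], "fingers": -1}
    - {"dp": [0, 0, 0], "delta_rot": [0, 0, 0], "fingers": -1}
    - {"dp": [0, 0, 0], "delta_rot": [0, 0, 0], "fingers": -1}

```text
time: 17.67
ee_pos: [0.5046, -0.1627, 0.0324]
tcp_rot: [[-0.001, -0.614, 0.79], [0.001, 0.79, 0.614], [-1.0, 0.001, -0.0]]
wrist_force: [-12.5, -2.5, 1.4]
grip_width: 0.0398
```

```bash
python3 st.py
```

```text
t 17.6667 stop xy mm -44.04 -31.85 z 0.0324 F xs,ys,z -5.7 -11.5 1.4 yaw 37.85 T [-0.65  2.04 -0.03] g 0.0398 tilt [-0.001   0.0007]
```

arm_command:
  rows:
    - {"dp": [0, -0.1, 0], "delta_rot": [0, 0, -0.003], "fingers": -1}
    - {"dp": [0, -0.1, 0], "delta_rot": [0, 0, -0.003], "fingers": -1}
    - {"dp": [0, 0, 0], "delta_rot": [0, 0, 0], "fingers": -1}
    - {"dp": [0, 0, 0], "delta_rot": [0, 0, 0], "fingers": -1}

```text
time: 18.0
ee_pos: [0.5046, -0.1628, 0.0323]
tcp_rot: [[-0.0, -0.614, 0.79], [-0.001, 0.79, 0.614], [-1.0, -0.001, -0.001]]
wrist_force: [-17.7, 2.4, 8.0]
grip_width: 0.0401
```

```bash
python3 st.py
```

```text
t 18.0 stop xy mm -44.01 -31.84 z 0.0323 F xs,ys,z -12.7 -12.5 8.0 yaw 37.86 T [ 0.3   2.66 -0.09] g 0.0401 tilt [-0.0002 -0.0012]
```

arm_command:
  rows:
    - {"dp": [-0.03, -0.1, 0.05], "delta_rot": [0, -0.002, -0.003], "fingers": -1}
    - {"dp": [-0.02, -0.1, 0.05], "delta_rot": [0, 0, 0], "fingers": -1}
    - {"dp": [0, 0, 0], "delta_rot": [0, 0, 0], "fingers": -1}
    - {"dp": [0, 0, 0], "delta_rot": [0, 0, 0], "fingers": -1}

```text
time: 18.33
ee_pos: [0.5046, -0.1628, 0.0322]
tcp_rot: [[-0.001, -0.614, 0.789], [-0.0, 0.789, 0.614], [-1.0, 0.001, -0.001]]
wrist_force: [-24.0, 4.3, 13.6]
grip_width: 0.0398
```

```bash
python3 st.py
```

```text
t 18.3333 stop xy mm -44.0 -31.82 z 0.0322 F xs,ys,z -18.1 -16.4 13.6 yaw 37.88 T [ 0.65  3.6  -0.12] g 0.0398 tilt [-0.0013 -0.0003]
```

arm_command:
  rows:
    - {"dp": [-0.1, -0.1, 0.03], "delta_rot": [0, 0, -0.003], "fingers": -1}
    - {"dp": [0, -0.08, 0], "delta_rot": [0, 0, 0], "fingers": -1}
    - {"dp": [0, 0, 0], "delta_rot": [0, 0, 0], "fingers": -1}
    - {"dp": [0, 0, 0], "delta_rot": [0, 0, 0], "fingers": -1}

```text
time: 18.67
ee_pos: [0.5047, -0.1628, 0.0323]
tcp_rot: [[-0.002, -0.614, 0.789], [-0.0, 0.789, 0.614], [-1.0, 0.001, -0.002]]
wrist_force: [-25.7, 7.3, 10.7]
grip_width: 0.0398
```

```bash
python3 st.py; python3 - <<'E'
from h import *
s=env.sense();c=env.capture('wrist');save('w7.png',c['image']);t=env.capture('scene')
q=proj(t,[s['ee_pos']])[0].astype(int)
save('s7.png',cv2.resize(t['image'][q[1]-50:q[1]+50,q[0]-60:q[0]+60],None,fx=6,fy=6,interpolation=cv2.INTER_CUBIC))
E
```

```text
t 18.6667 stop xy mm -43.93 -31.81 z 0.0323 F xs,ys,z -21.5 -16.0 10.7 yaw 37.87 T [ 1.07  3.81 -0.15] g 0.0398 tilt [-0.0022 -0.0004]
```

View pics/w7.png

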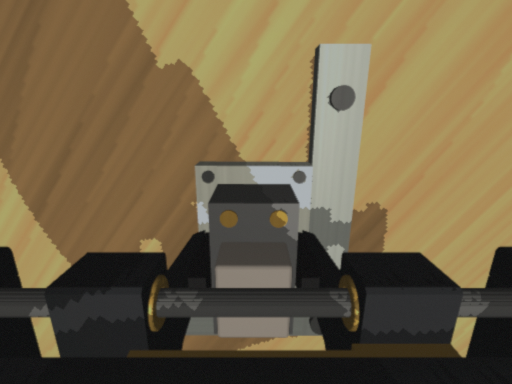

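View pics/s7.png

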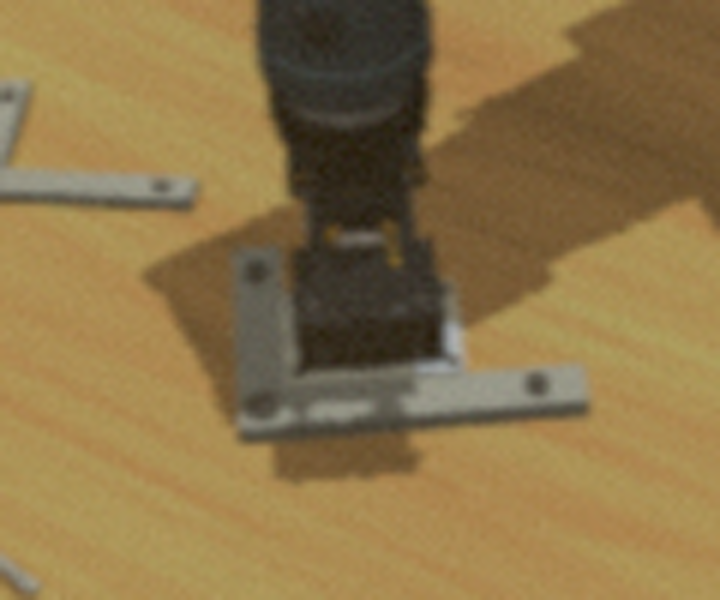

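It shows the foot against both fences (wrist view: right edge closed against the long fence; scene view: against both). I'll trim the down force and firm up the short-fence push.

arm_command:
  rows:
    - {"dp": [-0.08, -0.1, 0], "delta_rot": [0, 0, -0.002], "fingers": -1}
    - {"dp": [-0.06, -0.1, 0], "delta_rot": [0, 0, -0.002], "fingers": -1}
    - {"dp": [0, -0.05, 0], "delta_rot": [0, 0, 0], "fingers": -1}
    - {"dp": [0, 0, 0], "delta_rot": [0, 0, 0], "fingers": -1}
    - {"dp": [0, 0, 0], "delta_rot": [0, 0, 0], "fingers": -1}

```text
time: 19.18
ee_pos: [0.5047, -0.1628, 0.0323]
tcp_rot: [[-0.003, -0.614, 0.789], [-0.0, 0.789, 0.614], [-1.0, 0.002, -0.003]]
wrist_force: [-24.9, 11.4, 6.3]
grip_width: 0.0398
```

```bash
python3 st.py
```

```text
t 19.1833 stop xy mm -43.89 -31.82 z 0.0323 F xs,ys,z -24.2 -12.8 6.3 yaw 37.88 T [ 1.82  3.76 -0.08] g 0.0398 tilt [-0.0031 -0.0002]
```

arm_command:
  rows:
    - {"dp": [0, -0.05, 0.05], "delta_rot": [0, -0.003, -0.002], "fingers": -1}
    - {"dp": [0, 0, 0], "delta_rot": [0, 0, 0], "fingers": -1}
    - {"dp": [0, 0, 0], "delta_rot": [0, 0, 0], "fingers": -1}
    - {"dp": [0, 0, 0], "delta_rot": [0, 0, 0], "fingers": -1}
    - {"dp": [0, 0, 0], "delta_rot": [0, 0, 0], "fingers": -1}
    - {"dp": [0, 0, 0], "delta_rot": [0, 0, 0], "fingers": -1}
    - {"dp": [0, 0, 0], "delta_rot": [0, 0, 0], "fingers": -1}
    - {"dp": [0, 0, 0], "delta_rot": [0, 0, 0], "fingers": -1}

```text
time: 19.85
ee_pos: [0.5047, -0.1628, 0.0323]
tcp_rot: [[-0.001, -0.614, 0.789], [0.0, 0.789, 0.614], [-1.0, 0.001, -0.001]]
wrist_force: [-27.2, 11.0, 10.1]
grip_width: 0.0402
```

```bash
python3 st.py; python3 - <<'E'
from h import *
s=env.sense();c=env.capture('wrist')
save('w8.png',cv2.resize(c['image'][140:345,180:370],None,fx=3,fy=2.9,interpolation=cv2.INTER_CUBIC))
E
```

```text
t 19.85 stop xy mm -43.87 -31.81 z 0.0323 F xs,ys,z -25.3 -14.8 10.1 yaw 37.89 T [ 1.6   4.49 -0.12] g 0.0402 tilt [-0.0011  0.0003]
```

View pics/w8.png

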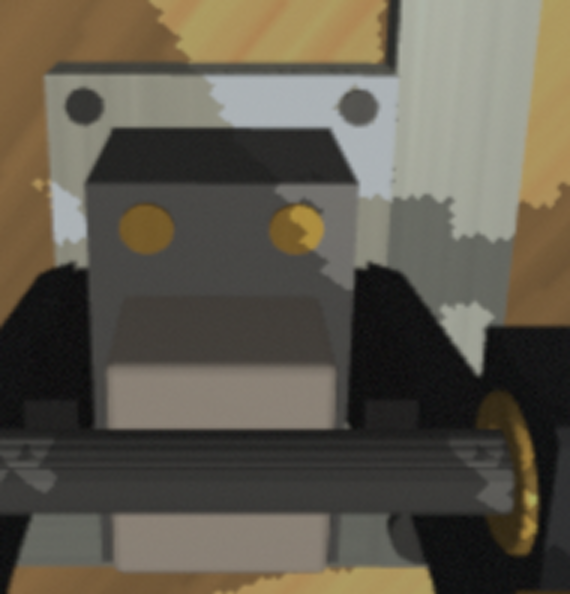

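```bash
python3 - <<'E'
from h import *
s=env.sense();c=env.capture('wrist')
T=lambda y,z,h:s['ee_pos']+s['tcp_rot']@np.array([s['ee_pos'][2]-h,y,z])
im=cv2.resize(c['image'],None,fx=1,fy=1)
for n,y,z,h in [('foot far',.045,0,.014),('relay back',-.017,0,.07),('foot near edge',-.045,-.032,.014),('socket near',-.035,0,.048),('fence in',-.045,-.05,.012),('fence out',-.07,-.05,.012),('fence in',-.045,.03,.012),('fence out',-.07,.03,.012)]:
    print(n,proj(c,[T(y,z,h)],s).round(1))
save('w9.png',cv2.resize(c['image'][290:384,130:400],None,fx=2.9,fy=4,interpolation=cv2.INTER_CUBIC))
t=env.capture('scene');q=proj(t,[s['ee_pos']])[0].astype(int)
x=cv2.convertScaleAbs(t['image'][q[1]-25:q[1]+40,q[0]-45:q[0]+55],alpha=1.5,beta=15)
save('s9.png',cv2.resize(x,None,fx=8,fy=8,interpolation=cv2.INTER_CUBIC))
E
```

```text
foot far [[253.8 167.4]]
relay back [[253.7 341.1]]
foot near edge [[203.2 307.1]]
socket near [[253.6 335.6]]
fence in [[175.7 305. ]]
fence out [[178.7 336.6]]
fence in [[300.4 305.2]]
fence out [[298.6 336.8]]
```

View pics/w9.png

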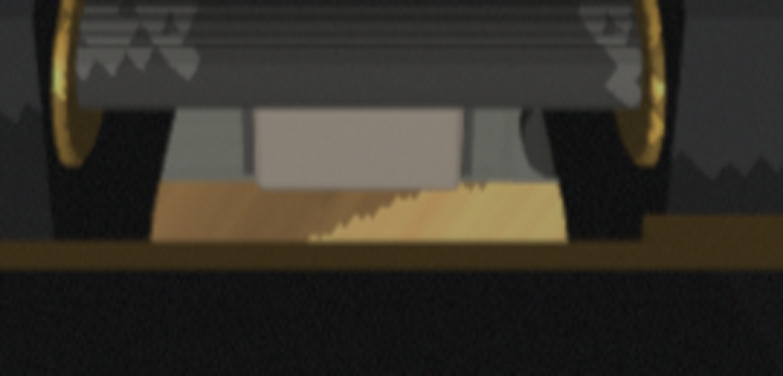

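View pics/s9.png

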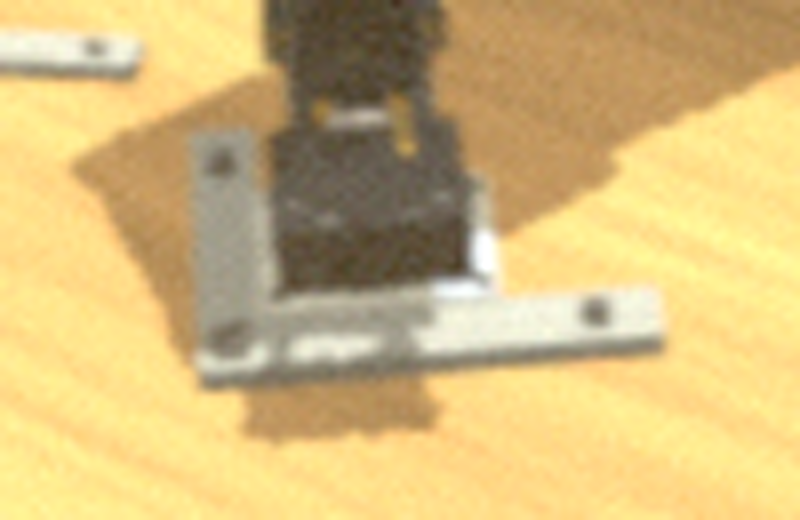

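```bash
python3 st.py; python3 -c "
from bench import env
print(env.finish_job())"
```

```text
t 20.0 stop xy mm -43.88 -31.81 z 0.0323 F xs,ys,z -26.4 -14.9 10.0 yaw 37.9 T [ 1.61  4.5  -0.16] g 0.0394 tilt [-0.0011  0.0003]
the job is handed in; nothing more can be done
None
```

I seated the relay, carried the module to the large corner stop and pressed it into the corner. I handed the job in at 20 s with the gripper still holding and pressing it; no verdict came back.

- **Relay:** I pressed it with the closed fingertips. The tip stopped at 70.3 mm and didn't move as the force rose from 11 to 19 N. The wrist picture afterwards matched the seated outline.
- **Carry:** I gripped the grey socket block at 40 mm, turned it about 73° and set it flat about 15 mm from each fence before sliding it in.
- **Last readings:** about 26 N towards the short fence, 15 N towards the long fence and 10 N down. These are wrist forces, so friction takes part of them and the force on the fences is somewhat less. The position held to about 0.03 mm over the last 0.8 s, and the tilt was under 0.1°.
- **Pictures:** the wrist and scene views show the foot against both fences.
- **Friction hold-up:** the first push on the long fence stuck on friction at about 1.7 mm short. I eased off and pushed again, and it then stopped firmly.
- **Disagreements:** the tool stopped about 1.1 mm further towards the short fence than my picture fit of the stop predicted. The wrist picture suggests the module sits about that far off centre in the grip. One top-camera fit of the module failed because the arm was in the way, and I didn't use it.

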